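# Tip the scraper out of its nest and hang it on the carousel

## Task

First turn the tool carousel until its empty hook points along the red stripe on its foot. Then press down the blade end of the green scraper so that its other end tips up out of the flush nest, take it by the raised end and hang it by its slot on the empty hook. Leave it hanging freely with the hook still over the stripe; do not drop it on the table or shove or knock over the red bottle and the amber jar.

Things in the scene. Friction and masses are not known exactly. Their poses are not given: they have to be found in the camera images.
- carousel (a joint): tool carousel (black round foot 140 mm across, steel column, four black hooks 90 degrees apart, scrapers hanging on three of them). Its angle in rad about the vertical, counter-clockwise from above positive; 0 = the empty hook points along the red stripe on the foot. It turns stiffly (about 0.06 N m) and stays where it is left
- carousel_base: the carousel's fixed foot, origin on the table under the column's axis; a red stripe on top of it runs from the column towards its own -x. The three hanging scrapers and the hooks sweep a circle of 105 mm radius; the hanging scrapers reach from 44 to 164 mm above the table
- knob_grip (a point): middle of the orange bar knob on top of the column, on the turning axis; the bar is 44 mm long, 12 mm thick, 28 mm tall (188 to 216 mm above the table). Its long side lies along the empty hook; this frame's -x points along the empty hook. Nothing else within 100 mm of the axis is higher than 182 mm
- hook_tip (a point): upper end of the empty hook, 182 mm above the table, 97 mm out from the column's axis; its -x points outwards from the column. The hook is 8 mm round bar: black; its arm runs out level from the column (top at 170 mm), dips 52 to 67 mm out into a trough 16 mm lower, and ends in an upturned tip that rises 28 mm from the trough, from 91 to 97 mm out
- hook_seat (a point): top of the bar in the empty hook's trough, just inboard of the upturned tip, 82 mm out from the axis, 154 mm above the table: the scraper's end bar comes to rest within about 12 mm of here. When the slot goes over the tip the end bar must lie inboard and the blade outboard. Its -x points outwards
- nest: white block 180 x 110 x 46 mm (x, y, height), origin under its centre on the table, with a pocket that the scraper fills flush with 2 mm to spare at the sides; a black dot on its top face marks the -x end, the end to press. Under that end the pocket is hollow
- rocker (a joint): tilt in rad of the pocket's steel floor, a rocker about the nest's y axis through its centre, 34 mm above the table: 0 level, 0.42 (stop) with the -x end down and the +x end up. It is stiff (0.06 N m, some 2 N at the press spot), carries the scraper, has a lip behind the scraper's blade end, and stays at the angle where it is left
- scraper: green flat scraper 120 x 44 x 8 mm, 90 g, in the nest at the start with the nest's yaw; origin under its centre; x along its length: steel blade (25 mm long) at the -x end, hanging slot at the +x end; z is its flat side's normal
- scraper_slot (a point): centre of the scraper's hanging slot, an opening 26 mm (x) by 24 mm (y) through its thickness, 37 mm towards +x from its centre; 10 mm of plastic stands on either side of it (outer width 44 mm) and a 10 mm end bar beyond it
- scraper_bar (a point): middle of the end bar's edge that faces the slot, 50 mm towards +x from the scraper's centre: it bears on the hook when the scraper hangs
- press_spot (a point): on the scraper's top face, 42 mm from its centre towards the blade: press down here; it sinks about 17 mm before the stop
- sauce_bottle: red bottle, 60 mm across, 170 mm tall, standing; origin at its foot
- spice_jar: amber jar with a black lid, 42 mm across, 70 mm tall, standing; origin at its foot

How it is judged (in metres and radians):
On the way, in this order (a step that is already met when the one before it is completed fails the run):
1. the empty hook has been turned to the red stripe (within 0.22 rad) and the carousel is at rest (value of joint carousel between -0.22 and 0.22 rad and velocity of joint carousel between -0.05 and 0.05 rad/s), for 0.2 s.
2. the scraper has been tipped up in its nest, blade end down, by more than 0.3 rad (value of joint rocker above 0.3 rad and angle between scraper's own z axis and vertical above 0.27 rad and horizontal distance between scraper and nest below 0.03 m and height (world z) of scraper below 0.06 m), for 0.2 s.
3. the scraper is held by the fingers, clear above the nest (its centre more than 80 mm above the table) (height (world z) of scraper above 0.08 m and contact force between the fingers and scraper above 1 N), for 0.2 s.
At the end, for the whole second after the job is handed in: The scraper hangs by its slot on the formerly empty hook, released and at most swaying a little (under 0.15 m/s): the slot's end-bar edge within 30 mm of the hook's seat, its length upright (slot end up) within 0.35 rad; the carousel is at rest with that hook within 0.22 rad of the red stripe (all of step 1 and distance between scraper_bar and hook_seat below 0.03 m and angle between scraper's own x axis and vertical below 0.35 rad and linear speed of scraper below 0.15 m/s and contact force between scraper and the fingers below 0.01 N); the robot touches nothing.
It fails at once if the scraper falls to the table (height (world z) of scraper below 0.02 m).
It fails at once if the red bottle or the amber jar is shoved by more than 30 mm or knocked over (distance of any of sauce_bottle, spice_jar from where it was at the start of the episode above 0.03 m or angle between any of sauce_bottle, spice_jar's own z axis and vertical above 0.5 rad).
It also fails if it takes over 69 s, if anything falls off the work surface, if the arm or the gripper's body presses on something with over 40 N, if the wrist force passes 120 N, or if a joint passes its speed limit or range.

## Robot

A 6-joint arm with a two-finger parallel gripper is mounted at the origin on the work surface. World frame = base frame: x ahead of the robot, y to its left, z up, the work surface at z = 0. Lengths are in mm, angles in rad, forces in N, time in s.
With the tool pointing down it reaches from about 275 to 1000 mm from the base axis. Payload 8.4 kg.
Tool frame: the origin (TCP) lies midway between the tips of the shut fingers; the grasp point (between the pads) lies 19 mm behind it; z points along the fingers, y is the direction in which the jaws open and shut (so a half turn about z gives the same grasp; the last joint's range is limited). The gripper opens to 85 mm and grips with 20 to 120 N. Pads are 22 mm wide; open, the fingers measure 114 mm over their backs; the gripper's body (76 mm by 85 mm) begins 54 mm behind the grasp point. The pads swing forward as they close: fully open they stand 13 mm farther back than shut.
Start: joints at [-1.114, 0.353, 1.633, -0, 1.155, -0.002], TCP at [276.794, -560.368, 231.281] pointing down, gripper open.
Joint ranges: [-2.63, 2.63], [-0.92, 2.1], [0.06, 2.66], [-1.3, 4.44], [0, 2.69], [-3.02, 3.02]. Speed limits (rad/s): [2.22, 2.22, 2.79, 3.14, 3.14, 3.14].

## Interface

Orientations are given as [roll, pitch, yaw] about the fixed x, y, z axes, in that order (R = Rz(yaw) Ry(pitch) Rx(roll)).
In Python, from rig import * gives the robot as it stands.
- The arm moves only by the tool play_rows, never from a script. Its argument "moves" is a list of rows, each a list of 3 entries, a list of its own where there are three numbers: the shift along the tool's x, y, z in m, then the turn, a rotation vector about the tool's x, y, z in rad, then the opening in per cent of the stroke, from 0 (shut) to 100 (fully open). In form: [[[x, y, z], [rx, ry, rz], fingers], ...]. A call has 1 to 20 rows; each row shifts and turns the commanded pose from where the row before left it, along the tool's axes as they then stand; what a row does not reach is not made up. A row lasts 1/10 s, in which the tool goes at most 50 mm and 8.59 degrees, less where a joint would pass 70% of its speed; a pose out of reach is approached as far as the arm can. A call is refused whole if a number of a shift passes 0.05 or a number of a turn 0.15, either way. A call with a gripper value outside its range is refused whole. The fingers move at their own pace and stop on an object; "squeeze" is the grip in N (left out, the last holds). Time passes only in rows, so rows that do not move let the fingers close. It gives the time, the measured TCP pose, the force and the opening at its end, in the units of the state.
- sense(): the state, without advancing time (a new reading comes with each control period).
- grab_frame(name): name is "scene" or "top"; returns a dict with "pixels" (400x640x3 uint8, red, green, blue), "intrinsics" (3x3 intrinsics, pixels), "distortion" ([k1, k2, p1, p2, k3] as OpenCV has them; the pictures are not rectified), "R" (3x3) and "t" (3): a world point X has camera coordinates R X + t. Camera axes: x right, y down, z forward; pixel columns grow to the right and rows downward; lengths in mm; the calibration is good to about 2 mm. A picture is of the moment at which its call begins. There is no depth.
- sign_off(): hands the job in, once; it reports no verdict.
The state is a dict: "clock": time; "qpos": joint angles; "qvel": joint speeds; "joint_efforts": joint torques, N m; "eef_pos": TCP position; "tcp_rot": TCP orientation; "contact_force": force on the tool from outside, world axes, zero at the start; "wrist_torque": the same for the moment, N m; "opening": opening from 0.0 (shut) to 1.0 (fully open).
Only numpy, scipy, OpenCV 4.12 (cv2) and the standard library are available. Lean on these libraries where they do the work, as an engineer would, in place of code of your own. Each camera call takes 0.05 s, during which the arm holds its last target. There are 200 camera calls.

## Working session

There is one attempt and no reset: what is moved stays moved. The work goes in short steps, Python scripts to look and compute and a tool call to move; the robot and the scene stay as the last step left them, time stands still between calls to the robot, and variables do not carry over. Pictures are saved under pics/ and viewed, about 8 in all and at most 12, crops included, and the job is handed in when it is done.

Besides the shell and the picture viewer there is one more tool, called in YAML: its name, and indented under it one key for each argument. play_rows: Moves the arm, as the interface text tells. Its arguments: {"type":"object","properties":{"moves":{"type":"array"},"squeeze":{"type":"number"}},"required":["moves"]}

```bash
ls; mkdir -p pics; python3 - <<'E'
from rig import *
import cv2,numpy as np
print(sense())
for n in("scene","top"):
    f=grab_frame(n); cv2.imwrite(f"pics/{n}0.png",f["pixels"][:,:,::-1])
    print(n,f["intrinsics"],f["distortion"],f["R"],f["t"], -np.array(f["R"]).T@np.array(f["t"]))
E
```

```text
pics
{'clock': 0.0, 'qpos': array([-1.11440653e+00,  3.53668567e-01,  1.63413039e+00,  2.33617352e-06,
        1.15520012e+00, -2.41501180e-03]), 'qvel': array([-0.00037928,  0.00013532,  0.00065129,  0.00100351,  0.00091728,
       -0.00012427]), 'joint_efforts': array([ 3.77557066e-03, -6.05237603e+01, -3.42058504e+01,  3.80653109e-04,
        9.47600172e-03, -5.51720632e-06]), 'eef_pos': array([ 276.58080042, -559.94122459,  230.55053327]), 'tcp_rot': array([-3.14018624e+00, -5.53249671e-06,  4.58803856e-01]), 'contact_force': array([-0.12459671, -0.28703583, -0.09061802]), 'wrist_torque': array([-0.00565967, -0.00588847, -0.00551368]), 'opening': 0.9971775457397768}
scene [[510.03240042   0.         315.71437586]
 [  0.         510.03240042 192.67626365]
 [  0.           0.           1.        ]] [0.04120554 0.         0.         0.         0.        ] [[ 0.71266064  0.70148817  0.00539991]
 [ 0.40005694 -0.40008133 -0.82455405]
 [-0.57625451  0.58978749 -0.56575742]] [-443.4603143  -140.1131453  1574.60357406] [1279.46235451 -673.6559729   777.70744683]
top [[385.4233106    0.         325.57158588]
 [  0.         385.4233106  201.33021291]
 [  0.           0.           1.        ]] [-0.07529016  0.          0.          0.          0.        ] [[ 0.02793725 -0.99955208 -0.01073042]
 [-0.99468691 -0.02673403 -0.09941452]
 [ 0.09908313  0.01345077 -0.99498825]] [-10.41058172 605.49506457 857.09034295] [517.64566608  -5.74712388 912.87811035]
```

View pics/top0.png

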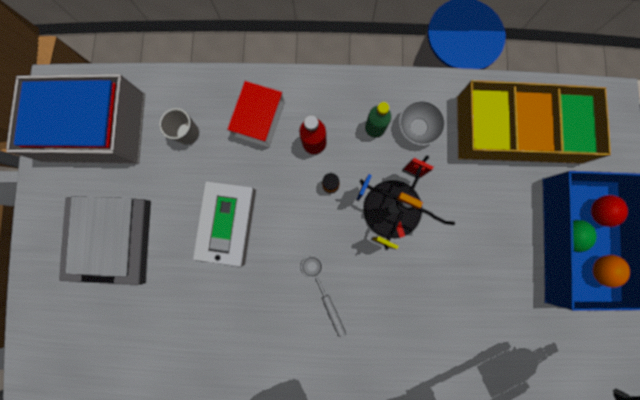

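View pics/scene0.png

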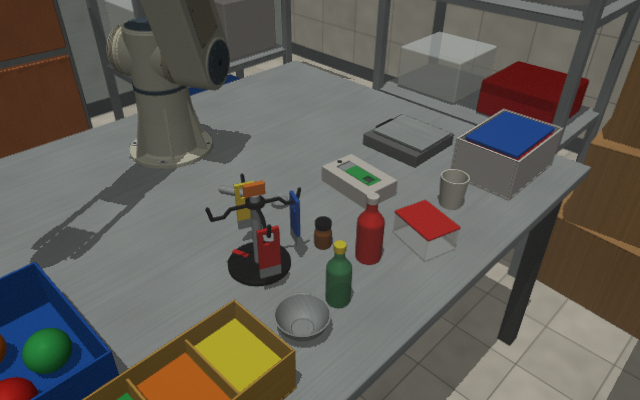

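The top view shows the carousel at about (397,208), with the empty hook's tip at (453,222), the knob at (410,200) and the stripe at (400,230). The nest is at (223,223) with its dot at (217,257). The jar is at (331,183) and the bottle at (313,135). The scene view agrees with this.

```bash
cat > h.py <<'E'
from rig import *
import cv2,numpy as np
def ray(f,uv):
    p=cv2.undistortPoints(np.array([[uv]],float),np.array(f["intrinsics"]),np.array(f["distortion"]))[0,0]
    R=np.array(f["R"]);return -R.T@np.array(f["t"]),R.T@np.array([p[0],p[1],1.])
def on(f,uv,z):
    c,d=ray(f,uv);return c+d*(z-c[2])/d[2]
def tri(f1,a,f2,b):
    c1,d1=ray(f1,a);c2,d2=ray(f2,b);d1/=np.linalg.norm(d1);d2/=np.linalg.norm(d2)
    s=np.linalg.lstsq(np.c_[d1,-d2],c2-c1,rcond=None)[0];p=c1+s[0]*d1;q=c2+s[1]*d2
    return (p+q)/2,np.linalg.norm(p-q)
def proj(f,X):
    return cv2.projectPoints(np.array(X,float).reshape(-1,3),cv2.Rodrigues(np.array(f["R"]))[0],np.array(f["t"]),np.array(f["intrinsics"]),np.array(f["distortion"]))[0][:,0]
def blobs(f,lo,hi,box,amin=8):
    h=cv2.cvtColor(f["pixels"],cv2.COLOR_RGB2HSV);m=cv2.inRange(h,lo,hi)
    k=np.zeros_like(m);x0,y0,x1,y1=box;k[y0:y1,x0:x1]=m[y0:y1,x0:x1]
    out=[]
    for c in cv2.findContours(k,cv2.RETR_EXTERNAL,cv2.CHAIN_APPROX_NONE)[0]:
        g=np.zeros_like(m);cv2.drawContours(g,[c],-1,255,-1);M=cv2.moments(g&k,True)
        if M["m00"]>=amin: out.append((M["m00"],M["m10"]/M["m00"],M["m01"]/M["m00"],cv2.minAreaRect(c)))
    return sorted(out,key=lambda o:-o[0])
E
python3 - <<'E'
from h import *
np.set_printoptions(precision=1,suppress=True)
t=grab_frame("top");s=grab_frame("scene")
def show(n,f,lo,hi,box,z,amin=8):
    for b in blobs(f,lo,hi,box,amin)[:3]:
        print(n,np.array(b[:3]),"rect",np.array(b[3][0]),np.array(b[3][1]),b[3][2],"->",on(f,b[1:3],z))
        print("   corners",[on(f,p,z)[:2] for p in cv2.boxPoints(b[3])])
show("knob",t,(8,150,100),(18,255,255),(380,180,440,220),216)
show("knobS",s,(8,150,100),(18,255,255),(230,170,280,210),202)
show("stripe",t,(0,150,80),(6,255,255),(385,212,415,245),14)
show("foot",t,(0,0,0),(180,255,50),(340,150,460,250),10,100)
show("nest",t,(0,0,150),(180,50,255),(180,170,265,275),46,300)
show("dot",t,(0,0,0),(180,255,60),(205,248,228,265),46)
show("green",t,(50,120,60),(75,255,255),(200,185,245,245),46,50)
show("jar",t,(0,0,0),(180,255,70),(318,168,345,196),70)
show("cap",t,(0,0,150),(180,60,255),(300,112,325,132),170)
tip=on(t,(454,222),182);print("tip",tip)
im=t["pixels"][140:260,180:470,::-1];cv2.imwrite("pics/c1.png",cv2.resize(im,None,fx=2.7,fy=2.7,interpolation=cv2.INTER_CUBIC))
E
```

```text
knob [ 90.  410.2 199.9] rect [410.5 199.5] [23.7  7.1] 24.775142669677734 -> [ 593.9 -150.3  216. ]
   corners [array([ 597. , -128.4]), array([ 609.1, -133.7]), array([ 591.9, -173.2]), array([ 580. , -167.8])]
knobS [276.  253.6 188.7] rect [253.4 188.7] [13.2 21.5] 77.90524291992188 -> [ 594.6 -151.9  202. ]
   corners [array([ 565.4, -159.3]), array([ 582.8, -118.1]), array([ 622.6, -144.9]), array([ 605.3, -184.3])]
stripe [ 76.  400.2 230.1] rect [399.7 229.3] [14.1  6.3] 68.19859313964844 -> [ 544.5 -169.4   14. ]
   corners [array([ 558.5, -155. ]), array([ 564.3, -168.7]), array([ 534.1, -181.2]), array([ 528.4, -167.6])]
foot [2491.   392.5  207.3] rect [403.1 208. ] [69.8 78.2] 64.72228240966797 -> [ 597.6 -151.3   10. ]
   corners [array([628.7, -57.4]), array([ 713.6, -224.7]), array([ 564.8, -295.6]), array([ 483. , -129.9])]
nest [2425.   222.3  222.1] rect [222.2 223.2] [47.4 80.1] 8.746162414550781 -> [550.4 238.8  46. ]
   corners [array([464.6, 302.5]), array([645.8, 284.8]), array([631.9, 175.3]), array([452.3, 194.8])]
dot [ 11.  217.2 257.2] rect [217. 257.] [2.8 2.8] 45.0 -> [471.1 246.5  46. ]
   corners [array([471.3, 251.5]), array([475.9, 247.1]), array([471.6, 242.3]), array([467. , 246.7])]
green [659.  223.1 219.1] rect [223.3 217.6] [18.5 41. ] 8.746162414550781 -> [557.2 237.2  46. ]
   corners [array([517.3, 262.8]), array([609.8, 253.5]), array([604.5, 211. ]), array([512.3, 220.6])]
jar [284.  329.8 183.1] rect [329.9 183.3] [16.7 20.2] 21.801410675048828 -> [642.3  -2.6  70. ]
   corners [array([627.2,  22.2]), array([669.7,   6.8]), array([656.7, -27.9]), array([614.4, -12.3])]
cap [125.  310.6 121.3] rect [311.  121.5] [11. 12.] 90.0 -> [750.4  38.4 170. ]
   corners [array([761.1,  50. ]), array([761.7,  26.1]), array([739.1,  25.4]), array([738.6,  49.2])]
tip [ 557.4 -241.6  182. ]
```

View pics/c1.png

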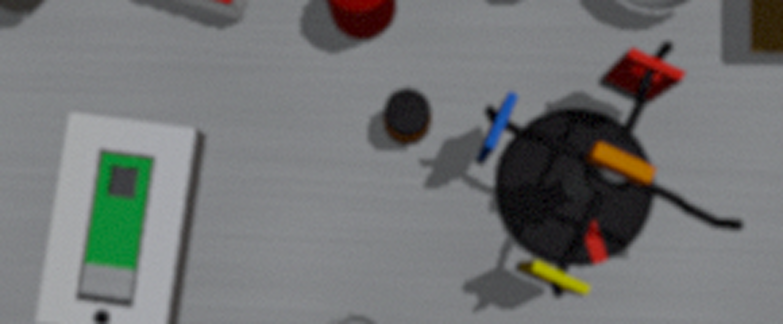

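The axis is at about (595,-151), with the foot and the knob agreeing. The hook points at 247° and the stripe at about 201°, so the carousel needs roughly -0.80 rad. The nest is at (549,239) with yaw -0.10. First I move above the knob, with tool yaw 1.17.

play_rows:
  moves:
    - [[0.0333,-0.0161,-0.0025],[0,0,0],60]
    - [[0.0333,-0.0161,-0.0025],[0,0,0],60]
    - [[0.0333,-0.0161,-0.0025],[0,0,0],60]
    - [[0.0333,-0.0161,-0.0025],[0,0,0],60]
    - [[0.0333,-0.0161,-0.0025],[0,0,0],60]
    - [[0.0333,-0.0161,-0.0025],[0,0,0],60]
    - [[0.0333,-0.0161,-0.0025],[0,0,0],60]
    - [[0.0333,-0.0161,-0.0025],[0,0,0],60]
    - [[0.0333,-0.0161,-0.0025],[0,0,0],60]
    - [[0.0333,-0.0161,-0.0025],[0,0,0],60]
    - [[0.0333,-0.0161,-0.0025],[0,0,0],60]
    - [[0.0333,-0.0161,-0.0025],[0,0,0],60]
    - [[0.0333,-0.0161,-0.0025],[0,0,0],60]
    - [[0.0333,-0.0161,-0.0025],[0,0,0],60]
    - [[0,0,0],[0,0,-0.142],60]
    - [[0,0,0],[0,0,-0.142],60]
    - [[0,0,0],[0,0,-0.142],60]
    - [[0,0,0],[0,0,-0.142],60]
    - [[0,0,0],[0,0,-0.142],60]
    - [[0,0,0],[0,0,0],60]
  squeeze: 30

```text
clock: 2.2
eef_pos: [594.8, -151.7, 266.1]
tcp_rot: [-3.141, 0.0, 1.171]
contact_force: [0.3, 0.6, 0.4]
opening: 0.6
```

play_rows:
  moves:
    - [[0,0,0.0185],[0,0,0],60]
    - [[0,0,0.0185],[0,0,0],60]
    - [[0,0,0.0185],[0,0,0],60]
    - [[0,0,0.0185],[0,0,0],60]
    - [[0,0,0],[0,0,0],0]
    - [[0,0,0],[0,0,0],0]
    - [[0,0,0],[0,0,0],0]
    - [[0,0,0],[0,0,0],0]
    - [[0,0,0],[0,0,0],0]
    - [[0,0,0],[0,0,0],0]
    - [[0,0,0],[0,0,0],0]
    - [[0,0,0],[0,0,0],0]

```text
clock: 3.4
eef_pos: [594.5, -151.5, 193.2]
tcp_rot: [-3.141, -0.0, 1.168]
contact_force: [-4.6, 1.7, 3.0]
opening: 0.131
```

play_rows:
  moves:
    - [[0,0,0],[0,0,0.05],0]
    - [[0,0,0],[0,0,0.1],0]
    - [[0,0,0],[0,0,0.1],0]
    - [[0,0,0],[0,0,0.1],0]
    - [[0,0,0],[0,0,0.1],0]
    - [[0,0,0],[0,0,0.1],0]
    - [[0,0,0],[0,0,0.1],0]
    - [[0,0,0],[0,0,0.1],0]
    - [[0,0,0],[0,0,0.05],0]
    - [[0,0,0],[0,0,0],0]
    - [[0,0,0],[0,0,0],0]
    - [[0,0,0],[0,0,0],0]
    - [[0,0,0],[0,0,0],50]
    - [[0,0,0],[0,0,0],50]
    - [[0,0,0],[0,0,0],50]
    - [[0,0,0],[0,0,0],50]
    - [[0,0,-0.03],[0,0,0],50]
    - [[0,0,-0.04],[0,0,0],50]
    - [[0,0,-0.04],[0,0,0],50]
    - [[0,0,0],[0,0,0],50]

```text
clock: 5.4
eef_pos: [597.8, -152.5, 308.5]
tcp_rot: [3.136, -0.008, 0.369]
contact_force: [1.2, -0.1, 0.6]
opening: 0.5
```

play_rows:
  moves:
    - [[0.0048,-0.0335,0.005],[0,0,0],0]
    - [[0.0048,-0.0335,0.01],[0,0,0],0]
    - [[0.0048,-0.0335,0.015],[0,0,0],0]
    - [[0.0048,-0.0335,0.015],[0,0,0],0]
    - [[0.0048,-0.0335,0.015],[0,0,0],0]
    - [[0.0048,-0.0335,0.015],[0,0,0],0]
    - [[0.0048,-0.0335,0.015],[0,0,0],0]
    - [[0.0048,-0.0335,0.015],[0,0,0],0]
    - [[0.0048,-0.0335,0.015],[0,0,0],0]
    - [[0.0048,-0.0335,0.02],[0,0,0],0]
    - [[0.0048,-0.0335,0.02],[0,0,0],0]
    - [[0.0048,-0.0335,0.02],[0,0,0],0]
    - [[0,0,0],[0,0,0.117],0]
    - [[0,0,0],[0,0,0.117],0]
    - [[0,0,0],[0,0,0.117],0]
    - [[0,0,0],[0,0,0.117],0]
    - [[0,0,0],[0,0,0],0]

```text
clock: 7.1
eef_pos: [503.6, 243.9, 121.8]
tcp_rot: [3.141, 0.0, -0.101]
contact_force: [-0.0, 1.1, -0.1]
opening: -0.003
```

```bash
python3 - <<'E'
from h import *
np.set_printoptions(precision=1,suppress=True)
t=grab_frame("top");s=grab_frame("scene")
for n,f,lo,hi,box,z in(("knob",t,(8,150,100),(18,255,255),(370,170,440,230),216),("stripe",t,(0,150,80),(6,255,255),(385,212,415,245),14)):
    for b in blobs(f,lo,hi,box)[:2]:
        print(n,np.array(b[:3]),np.array(b[3][1]),b[3][2],on(f,b[1:3],z));print([on(f,p,z)[:2] for p in cv2.boxPoints(b[3])])
print(sense()["eef_pos"],sense()["tcp_rot"],sense()["qpos"])
im=np.vstack([cv2.resize(t["pixels"][140:270,180:470],(725,325)),cv2.resize(s["pixels"][130:300,180:560],(725,270))])[:,:,::-1]
cv2.imwrite("pics/c2.png",im)
E
```

```text
knob [ 91.  410.5 200. ] [24.3  7.2] 68.96248626708984 [ 593.7 -150.8  216. ]
[array([ 612.5, -137. ]), array([ 617.6, -149.3]), array([ 576.4, -165.5]), array([ 571.4, -153.3])]
stripe [110.  399.4 228.2] [16.8  6.6] 71.56505584716797 [ 549.  -167.3   14. ]
[array([ 564.8, -153.1]), array([ 570.1, -167.8]), array([ 533.4, -180.6]), array([ 528.2, -165.9])]
[503.6 243.9 122. ] [ 3.1  0.  -0.1] [0.4 0.4 1.9 0.  0.9 2.1]
```

View pics/c2.png

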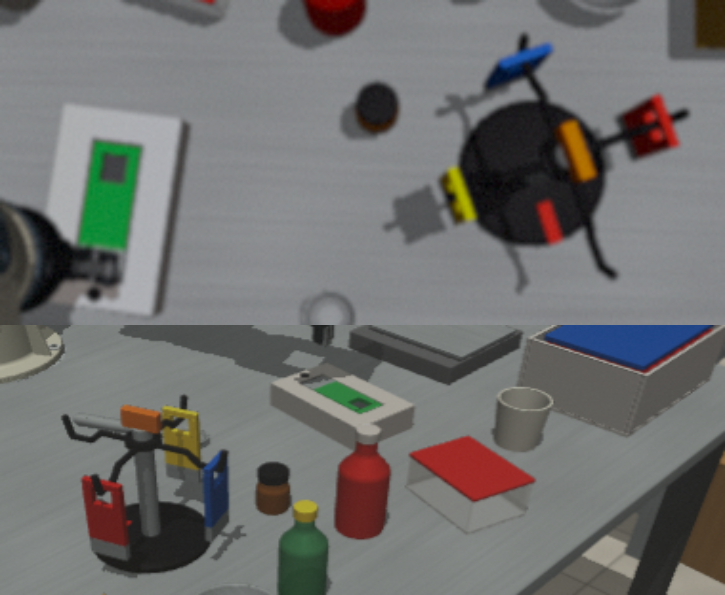

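The carousel now reads knob 201.9° against stripe 199°, about 0.05 rad off, so that step looks done. Next I press the blade end.

play_rows:
  moves:
    - [[0.003,0,0.024],[0,0,0],0]
    - [[0,0,0.024],[0,0,0],0]
    - [[0,0,0.024],[0,0,0],0]
    - [[0,0,0.004],[0,0,0],0]
    - [[0,0,0.002],[0,0,0],0]
    - [[0,0,0.002],[0,0,0],0]
    - [[0,0,0.002],[0,0,0],0]
    - [[0,0,0.002],[0,0,0],0]
    - [[0,0,0.001],[0,0,0],0]
    - [[0,0,0],[0,0,0],0]

```text
clock: 8.2
eef_pos: [506.9, 243.8, 37.5]
tcp_rot: [-3.141, -0.0, -0.099]
contact_force: [-1.2, 0.6, 1.3]
opening: 0.001
```

play_rows:
  moves:
    - [[0,0,0.002],[0,0,0],0]
    - [[0,0,0.001],[0,0,0],0]
    - [[0,0,0.001],[0,0,0],0]
    - [[0,0,0.001],[0,0,0],0]
    - [[0,0,0],[0,0,0],0]
    - [[0,0,0],[0,0,0],0]

```text
clock: 8.8
eef_pos: [506.9, 243.6, 32.3]
tcp_rot: [3.142, -0.0, -0.099]
contact_force: [-0.4, 1.2, 1.0]
opening: -0.001
```

play_rows:
  moves:
    - [[0,0,0.001],[0,0,0],0]
    - [[0,0,0.001],[0,0,0],0]
    - [[0,0,0.001],[0,0,0],0]
    - [[0,0,0],[0,0,0],0]
    - [[0,0,0],[0,0,0],0]

```text
clock: 9.3
eef_pos: [507.1, 243.7, 31.2]
tcp_rot: [-3.141, -0.001, -0.099]
contact_force: [-7.8, -1.8, 26.1]
opening: 0.004
```

```bash
python3 - <<'E'
from h import *
t=grab_frame("top");s=grab_frame("scene")
im=np.vstack([cv2.resize(t["pixels"][175:275,180:270],(540,300)),cv2.resize(s["pixels"][145:215,310:410],(540,300))])[:,:,::-1]
cv2.imwrite("pics/c3.png",im);print(sense()["contact_force"],sense()["eef_pos"])
E
```

```text
[-7.82851408 -2.16058415 24.90463271] [507.16321675 243.7422819   31.24127214]
```

View pics/c3.png

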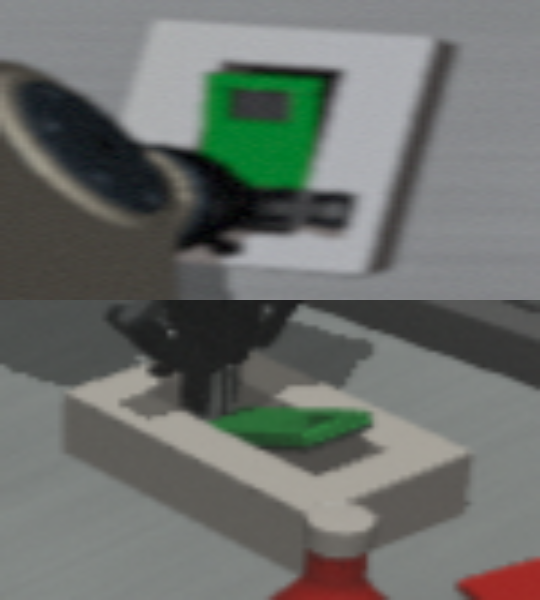

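It is at the stop (25 N) and the scraper is clearly tipped up, with its raised slot end at about (223,209) in the top view. I retract and check the predicted tilted geometry against the picture.

play_rows:
  moves:
    - [[0,0,-0.02],[0,0,0],0]
    - [[0,0,-0.04],[0,0,0],30]
    - [[0,0,-0.04],[0,0,0],70]
    - [[0,0,-0.03],[0,0,0],70]
    - [[0,0,0],[0,0,0],70]

```text
clock: 9.9
eef_pos: [509.4, 244.7, 163.7]
tcp_rot: [-3.138, -0.007, -0.099]
contact_force: [-0.2, 0.4, -0.1]
opening: 0.682
```

```bash
python3 - <<'E'
from h import *
np.set_printoptions(precision=1,suppress=True)
t=grab_frame("top");s=grab_frame("scene")
def P(a,b,h,ph=.42,c=(549,239),yaw=-.1):
    x=a*np.cos(ph)-h*np.sin(ph);z=34+a*np.sin(ph)+h*np.cos(ph)
    return [c[0]+x*np.cos(yaw)-b*np.sin(yaw),c[1]+x*np.sin(yaw)+b*np.cos(yaw),z]
pts=[P(60,-22,12),P(60,22,12),P(-35,22,12),P(-35,-22,12)]
im=[]
for f,(x0,y0,x1,y1) in((t,(180,170,270,270)),(s,(310,140,410,210))):
    h=cv2.cvtColor(f["pixels"],cv2.COLOR_RGB2HSV);m=cv2.inRange(h,(50,120,40),(75,255,255))[y0:y1,x0:x1]
    c=max(cv2.findContours(m,cv2.RETR_EXTERNAL,cv2.CHAIN_APPROX_NONE)[0],key=cv2.contourArea)[:,0]+[x0,y0]
    print("bbox",c.min(0),c.max(0),cv2.minAreaRect(c))
    pr=proj(f,pts);print("pred corners",pr)
    g=cv2.resize(f["pixels"][y0:y1,x0:x1],None,fx=6,fy=6,interpolation=cv2.INTER_CUBIC)
    cv2.polylines(g,[np.int32((pr-[x0,y0]+.5)*6)],True,(255,0,255),1)
    q=proj(f,[P(50,-12,12),P(50,12,12),P(24,12,12),P(24,-12,12)]);cv2.polylines(g,[np.int32((q-[x0,y0]+.5)*6)],True,(255,0,255),1)
    im.append(cv2.resize(g,(400,400)))
cv2.imwrite("pics/c4.png",np.hstack(im)[:,:,::-1]);S=sense();print(S["eef_pos"],S["tcp_rot"])
E
```

```text
bbox [213 199] [234 239] ((222.57315063476562, 218.84146118164062), (19.215087890625, 39.75535202026367), 6.34019136428833)
pred corners [[232.3 201.2]
 [213.  198.7]
 [212.3 237.6]
 [231.  240.1]]
bbox [349 170] [377 178] ((362.90985107421875, 173.9918212890625), (27.885007858276367, 7.9671454429626465), 5.19442892074585)
pred corners [[366.4 175.8]
 [378.4 170.1]
 [355.  169.1]
 [343.2 174.5]]
[507.1 243.6 159.7] [-3.1 -0.  -0.1]
```

View pics/c4.png

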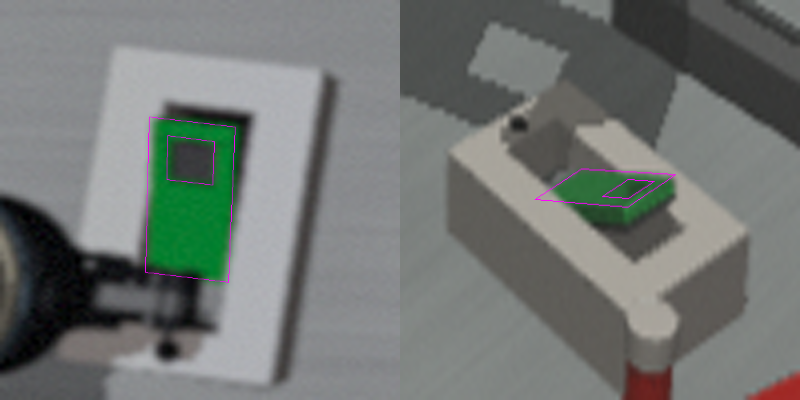

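The predicted outlines match in both views to about 1 px. Next is the approach at a 0.42 tilt.

play_rows:
  moves:
    - [[0.02,0.0006,0.0177],[0,0,0],70]
    - [[0.02,0.0006,0.0177],[0,0,0],70]
    - [[0.02,0.0006,0.0177],[0,0,0],70]
    - [[0,0,0],[0,0.14,0],70]
    - [[0,0,0],[0,0.14,0],70]
    - [[0,0,0],[0,0.14,0],70]
    - [[0,0,0],[0,0,0],70]
    - [[0,0,0],[0,0,0],70]

```text
clock: 10.8
eef_pos: [566.3, 233.1, 104.6]
tcp_rot: [3.132, -0.376, -0.099]
contact_force: [-0.7, -0.3, 0.4]
opening: 0.698
```

```bash
cat > st.py <<'E'
from h import *
from scipy.spatial.transform import Rotation as Ro
np.set_printoptions(precision=2,suppress=True)
S=sense();R=Ro.from_euler("xyz",S["tcp_rot"]).as_matrix();p=np.array(S["eef_pos"])
E
python3 - <<'E'
from st import *
print(p,S["tcp_rot"],S["qpos"]);print(R)
print("to grasp, tool axes:",R.T@(np.array([591.2,233.3,51.9])-p))
E
```

```text
[566.35 233.14 104.56] [ 3.13 -0.38 -0.1 ] [ 0.51  0.38  2.01 -0.47  0.5   2.57]
[[ 0.93 -0.1   0.36]
 [-0.09 -0.99 -0.05]
 [ 0.37  0.01 -0.93]]
to grasp, tool axes: [ 3.65 -3.19 58.03]
```

play_rows:
  moves:
    - [[0,0,0],[0,0.044,0],70]
    - [[0.001,-0.003,0],[0,0,0],70]
    - [[0,0,0.015],[0,0,0],70]
    - [[0,0,0.015],[0,0,0],70]
    - [[0,0,0.013],[0,0,0],70]
    - [[0,0,0.008],[0,0,0],70]
    - [[0,0,0],[0,0,0],70]
    - [[0,0,0],[0,0,0],70]

```text
clock: 11.6
eef_pos: [589.4, 233.1, 59.3]
tcp_rot: [3.132, -0.424, -0.101]
contact_force: [0.3, 0.5, -0.0]
opening: 0.7
```

```bash
python3 - <<'E'
from st import *
print(p,S["tcp_rot"],S["contact_force"],S["clock"])
print("to grasp, tool axes:",R.T@(np.array([591.2,233.3,51.9])-p))
E
```

```text
[589.42 233.13  59.26] [ 3.13 -0.42 -0.1 ] [ 0.31  0.47 -0.03] 11.6
to grasp, tool axes: [-1.43 -0.41  7.43]
```

play_rows:
  moves:
    - [[0,0,0.004],[0,0,0],70]
    - [[0,0,0.003],[0,0,0],70]
    - [[0,0,0],[0,0,0],70]
    - [[0,0,0],[0,0,0],40]
    - [[0,0,0],[0,0,0],30]
    - [[0,0,0],[0,0,0],0]
    - [[0,0,0],[0,0,0],0]
    - [[0,0,0],[0,0,0],0]
    - [[0,0,0],[0,0,0],0]
    - [[0,0,0],[0,0,0],0]
  squeeze: 40

```text
clock: 12.6
eef_pos: [592.5, 233.7, 53.6]
tcp_rot: [3.134, -0.425, -0.101]
contact_force: [-1.9, 5.6, 1.5]
opening: 0.502
```

play_rows:
  moves:
    - [[0.002,0,-0.0046],[0,0,0],0]
    - [[0.002,0,-0.0046],[0,0,0],0]
    - [[0.004,0,-0.0091],[0,0,0],0]
    - [[0.0082,0,-0.0182],[0,0,0],0]
    - [[0.0082,0,-0.0182],[0,0,0],0]
    - [[0.0082,0,-0.0182],[0,0,0],0]
    - [[0.0082,0,-0.0182],[0,0,0],0]
    - [[0.0082,0,-0.0182],[0,0,0],0]
    - [[0.0082,0,-0.0182],[0,0,0],0]
    - [[0.0082,0,-0.0182],[0,0,0],0]
    - [[0.0082,0,-0.0182],[0,0,0],0]
    - [[0,0,0],[0,0,0],0]
    - [[0,0,0],[0,0,0],0]

```text
clock: 13.9
eef_pos: [591.8, 234.1, 232.9]
tcp_rot: [3.133, -0.424, -0.102]
contact_force: [0.1, 0.2, -0.8]
opening: 0.503
```

```bash
python3 - <<'E'
from st import *
print(p,S["tcp_rot"],S["contact_force"],S["opening"],S["qpos"]);print(R)
t=grab_frame("top");s=grab_frame("scene")
# in-hand model: scraper x = tool x, z = -tool z ; a=46 at TCP, mid-thickness 9 behind TCP
def P(a,b,h): return p+R@np.array([a-46,-b,-9-h+0.])   # h from mid-plane
im=[]
for f in(t,s):
    q=proj(f,[P(60,-22,4),P(60,22,4),P(-60,22,4),P(-60,-22,4)]);r=proj(f,[P(50,-12,4),P(50,12,4),P(24,12,4),P(24,-12,4)])
    c=q.mean(0).astype(int);x0,y0=c-[50,50];x0=max(x0,0);y0=max(y0,0);g=cv2.resize(f["pixels"][y0:y0+100,x0:x0+100],(400,400),interpolation=cv2.INTER_CUBIC)
    for u in(q,r):cv2.polylines(g,[np.int32((u-[x0,y0]+.5)*4)],True,(255,0,255),1)
    im.append(g);print(x0,y0,q)
cv2.imwrite("pics/c5.png",np.hstack(im)[:,:,::-1])
E
```

```text
[591.8  234.06 232.89] [ 3.13 -0.42 -0.1 ] [ 0.14  0.2  -0.79] 0.5028582050382533 [ 0.5   0.22  1.89 -0.38  0.72  2.43]
[[ 0.91 -0.11  0.41]
 [-0.09 -0.99 -0.05]
 [ 0.41  0.01 -0.91]]
144 169 [[206.81 190.6 ]
 [182.68 187.4 ]
 [183.26 248.75]
 [206.08 252.08]]
311 60 [[371.13 111.59]
 [384.14 106.74]
 [352.32 110.27]
 [339.72 114.81]]
```

View pics/c5.png

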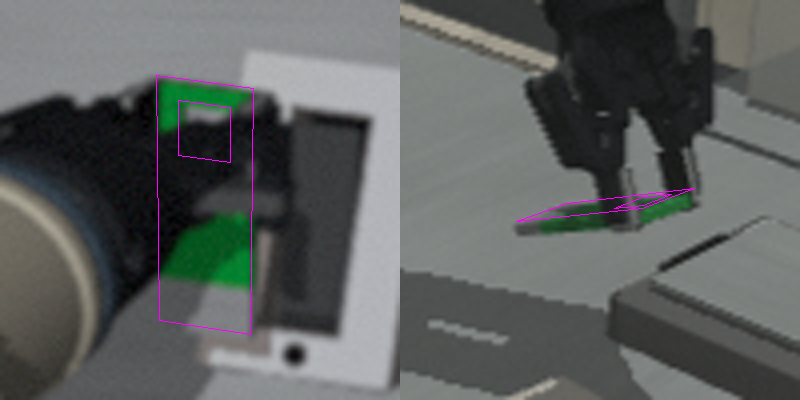

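The scraper is held firmly (opening 0.503) and its outline agrees with my in-hand model: slot centre about 9 mm behind the TCP in tool x. Now I locate the hook tip precisely and work out the waypoints.

```bash
python3 - <<'E'
from st import *
t=grab_frame("top");s=grab_frame("scene")
def end(f,box,sgn):
    x0,y0,x1,y1=box;g=cv2.cvtColor(f["pixels"],cv2.COLOR_RGB2GRAY)[y0:y1,x0:x1]
    m=np.argwhere(g<60)[:,::-1]+[x0,y0];k=m@np.array(sgn);e=m[k>=k.max()-3];return e.mean(0),len(m)
a,n=end(t,(412,232,440,262),(.3,1));b,k=end(s,(200,180,240,220),(-1,-.6));print("tip px",a,n,b,k)
T,gap=tri(t,a,s,b);print("tri",T,gap,"plane",on(t,a,182),on(s,b,182))
A=np.array([595.,-151.3]);v=T[:2]-A;print("dist",np.hypot(*v),"dir deg",np.degrees(np.arctan2(v[1],v[0]))%360)
cv2.imwrite("pics/c6.png",cv2.resize(np.hstack([t["pixels"][190:270,380:460],s["pixels"][160:240,200:280]])[:,:,::-1],(800,400),interpolation=cv2.INTER_CUBIC))
d=np.radians(201.3);o=np.array([np.cos(d),np.sin(d)])
for nm,r,z in(("over",84.3,285),("pre",84.3,214.5),("fin",79.8,149.6)):
    W=np.r_[A+r*o,z];print(nm,W,"tool shift now",R.T@(W-p))
E
```

```text
tip px [423.56 248.89] 52 [213.73 188.55] 128
tri [ 504.35 -185.91  175.38] 2.2179997876111397 plane [ 505.16 -183.41  182.  ] [ 511.91 -191.94  182.  ]
dist 97.03757643650886 dir deg 200.89817602175103
over [ 516.46 -181.92  285.  ] tool shift now [ -7.76 421.81 -57.8 ]
pre [ 516.46 -181.92  214.5 ] tool shift now [-36.67 421.17   6.49]
fin [ 520.65 -180.29  149.6 ] tool shift now [-59.63 418.51  67.31]
```

View pics/c6.png

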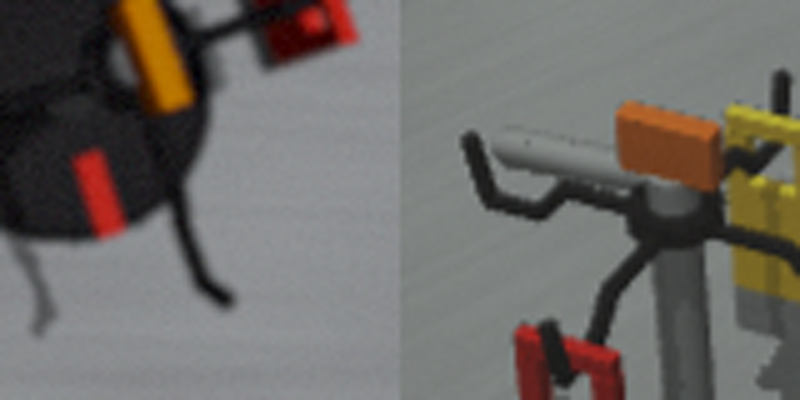

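Hook tip triangulated at (504,-186), 97 mm from the axis at 200.9°, which matches the given size. Next I carry the scraper over.

play_rows:
  moves:
    - [[0.0103,0,-0.0228],[0,0,0],0]
    - [[0.0103,0,-0.0228],[0,0,0],0]
    - [[-0.0024,0.0352,-0.001],[0,0,0],0]
    - [[-0.0024,0.0352,-0.001],[0,0,0],0]
    - [[-0.0024,0.0352,-0.001],[0,0,0],0]
    - [[-0.0024,0.0352,-0.001],[0,0,0],0]
    - [[-0.0024,0.0352,-0.001],[0,0,0],0]
    - [[-0.0024,0.0352,-0.001],[0,0,0],0]
    - [[-0.0024,0.0352,-0.001],[0,0,0],0]
    - [[-0.0024,0.0352,-0.001],[0,0,0],0]
    - [[-0.0024,0.0352,-0.001],[0,0,0],0]
    - [[-0.0024,0.0352,-0.001],[0,0,0],0]
    - [[-0.0024,0.0352,-0.001],[0,0,0],0]
    - [[-0.0024,0.0352,-0.001],[0,0,0],0]
    - [[0,0,0],[0.039,0,-0.0864],0]
    - [[0,0,0],[0.039,0,-0.0864],0]
    - [[0,0,0],[0.039,0,-0.0864],0]
    - [[0,0,0],[0.039,0,-0.0864],0]
    - [[0,0,0],[0.039,0,-0.0864],0]
    - [[0,0,0],[0,0,0],0]

```text
clock: 16.1
eef_pos: [516.9, -182.7, 284.5]
tcp_rot: [3.135, -0.42, 0.372]
contact_force: [-0.3, 0.1, -1.8]
opening: 0.5
```

play_rows:
  moves:
    - [[0,0,0],[0,0.066,0],0]
    - [[0,0,0],[0,0.066,0],0]
    - [[0,0,0],[0,0.066,0],0]
    - [[0,0,0],[0,0.066,0],0]
    - [[0,0,0],[0,0.066,0],0]
    - [[0,0,0],[0,0,0],0]
    - [[0,0,0],[0,0,0],0]
    - [[0,0,0],[0,0,0],0]

```text
clock: 16.9
eef_pos: [517.2, -182.0, 285.6]
tcp_rot: [3.132, -0.749, 0.376]
contact_force: [-0.2, -0.0, -1.6]
opening: 0.501
```

```bash
cat > wp.py <<'E'
from st import *
A=np.array([595.,-151.3]);d=np.radians(201.);o=np.array([np.cos(d),np.sin(d)])
print(S["clock"],p,S["tcp_rot"],S["qpos"],S["contact_force"],S["opening"])
u=np.r_[o,0];z=np.array([0,0,1.])
tgt=lambda th:np.c_[-u*np.cos(th)+z*np.sin(th),np.zeros(3),-(u*np.sin(th)+z*np.cos(th))]
def goal(th,slot=None,bar=None):
    M=tgt(th);M[:,1]=np.cross(M[:,2],M[:,0]);r,h=slot if slot else bar
    W=np.r_[A+r*o,h]+M@np.array([9 if slot else -4,0,9.])
    return W,M
def tell(n,th,**k):
    W,M=goal(th,**k);print(n,W,"shift",R.T@(W-p),"turn",Ro.from_matrix(R.T@M).as_rotvec())
E
python3 - <<'E'
from wp import *
tell("pre",.75,slot=(97,215));tell("ins",.75,bar=(83,160));tell("rot",1.0,bar=(83,159))
b=p+R@[4,0,-9];sl=p+R@[-9,0,-9]
for n,x in(("bar",b),("slot",sl)): print(n,"r",(x[:2]-A)@o,"lat",np.cross(o,x[:2]-A),"z",x[2])
E
```

```text
16.9 [ 517.23 -182.    285.64] [ 3.13 -0.75  0.38] [-0.73  0.04  2.13  0.95  0.84 -0.15] [-0.19 -0.04 -1.62] 0.5006952789912242
pre [ 516.32 -181.5   214.55] shift [-48.9   -1.3   51.59] turn [0.   0.   0.01]
ins [ 520.51 -179.89  150.69] shift [-89.11  -1.75 101.41] turn [0.   0.   0.01]
rot [ 522.57 -179.11  150.77] shift [-87.44  -1.74 102.85] turn [0.   0.25 0.01]
bar r 86.81160948552301 lat 0.7303767074094836 z 294.95411438754434
slot r 96.32988813689657 lat 0.8158969717173505 z 286.10001602581383<stdin>:4: DeprecationWarning: Arrays of 2-dimensional vectors are deprecated. Use arrays of 3-dimensional vectors instead. (deprecated in NumPy 2.0)
```

play_rows:
  moves:
    - [[-0.0098,-0.0003,0.0103],[0,0,0],0]
    - [[-0.0098,-0.0003,0.0103],[0,0,0],0]
    - [[-0.0098,-0.0003,0.0103],[0,0,0],0]
    - [[-0.0098,-0.0003,0.0103],[0,0,0],0]
    - [[-0.0098,-0.0003,0.0103],[0,0,0],0]
    - [[0,0,0],[0,0,0],0]
    - [[0,0,0],[0,0,0],0]

```text
clock: 17.6
eef_pos: [516.4, -181.1, 214.7]
tcp_rot: [3.132, -0.75, 0.376]
contact_force: [-0.4, -0.1, -0.4]
opening: 0.501
```

```bash
python3 - 2>/dev/null <<'E'
from wp import *
tell("ins",.75,bar=(83,160))
t=grab_frame("top");s=grab_frame("scene")
def P(a,b,h): return p+R@np.array([a-46,-b,-9-h])
im=[]
for f,(x0,y0) in((t,(375,190)),(s,(185,130))):
    g=cv2.resize(f["pixels"][y0:y0+80,x0:x0+80],(400,400),interpolation=cv2.INTER_CUBIC)
    for u in([P(60,-22,4),P(60,22,4),P(-60,22,4),P(-60,-22,4)],[P(50,-12,4),P(50,12,4),P(24,12,4),P(24,-12,4)]):
        cv2.polylines(g,[np.int32((proj(f,u)-[x0,y0]+.5)*5)],True,(255,0,255),1)
    im.append(g)
cv2.imwrite("pics/c7.png",np.hstack(im)[:,:,::-1])
E
```

```text
17.6 [ 516.41 -181.11  214.72] [ 3.13 -0.75  0.38] [-0.73  0.16  2.2   1.11  0.74 -0.38] [-0.39 -0.1  -0.37] 0.5005781592446028
ins [ 520.51 -179.89  150.69] shift [-40.55  -0.08  49.74] turn [ 0.   -0.    0.01]
```

View pics/c7.png

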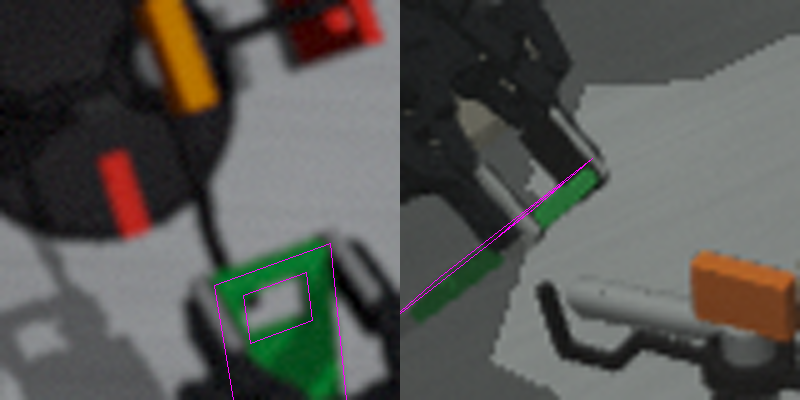

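The hook tip shows inside the slot from above (at about (252,298) in the crop), and the scraper is about 3 mm farther from the palm than modelled. That is well within the clearance, so I insert slowly.

play_rows:
  moves:
    - [[-0.0048,0,0.0059],[0,0,0],0]
    - [[-0.0048,0,0.0059],[0,0,0],0]
    - [[-0.0048,0,0.0059],[0,0,0],0]
    - [[-0.0048,0,0.0059],[0,0,0],0]
    - [[-0.0048,0,0.0059],[0,0,0],0]
    - [[0,0,0],[0,0,0],0]

```text
clock: 18.3
eef_pos: [518.0, -180.2, 175.0]
tcp_rot: [3.134, -0.75, 0.374]
contact_force: [0.0, 0.4, -2.1]
opening: 0.496
```

play_rows:
  moves:
    - [[-0.0024,0,0.003],[0,0,0],0]
    - [[-0.0024,0,0.003],[0,0,0],0]
    - [[-0.0024,0,0.003],[0,0,0],0]
    - [[-0.0024,0,0.003],[0,0,0],0]
    - [[0,0,0],[0,0,0],0]

```text
clock: 18.8
eef_pos: [519.4, -180.1, 160.5]
tcp_rot: [3.133, -0.75, 0.375]
contact_force: [-0.1, 0.6, -1.3]
opening: 0.503
```

play_rows:
  moves:
    - [[-0.0024,0,0.003],[0,0,0],0]
    - [[-0.0024,0,0.003],[0,0,0],0]
    - [[0,0,0],[0,0,0],0]

```text
clock: 19.1
eef_pos: [520.0, -180.0, 152.9]
tcp_rot: [3.133, -0.75, 0.375]
contact_force: [-0.2, 0.2, -0.6]
opening: 0.503
```

```bash
python3 - 2>/dev/null <<'E'
from wp import *
for q in (.9,1.0,1.1): tell("rot",q,bar=(83,162))
b=p+R@[4,0,-9];print("bar r",(b[:2]-A)@o,"z",b[2])
t=grab_frame("top");s=grab_frame("scene")
im=[cv2.resize(f["pixels"][y0:y0+80,x0:x0+80],(400,400),interpolation=cv2.INTER_CUBIC) for f,(x0,y0) in((t,(375,190)),(s,(185,150)))]
cv2.imwrite("pics/c8.png",np.hstack(im)[:,:,::-1])
E
```

```text
19.1 [ 519.96 -179.95  152.87] [ 3.13 -0.75  0.38] [-0.72  0.28  2.24  1.3   0.68 -0.61] [-0.15  0.2  -0.62] 0.5033555945572536
rot [ 521.77 -179.41  153.27] shift [1.65 0.15 0.99] turn [0.   0.15 0.01]
rot [ 522.57 -179.11  153.77] shift [2.61 0.15 1.21] turn [0.   0.25 0.01]
rot [ 523.31 -178.82  154.35] shift [3.59 0.16 1.32] turn [0.   0.35 0.01]
bar r 83.53354200202392 z 162.17978157281914
```

View pics/c8.png

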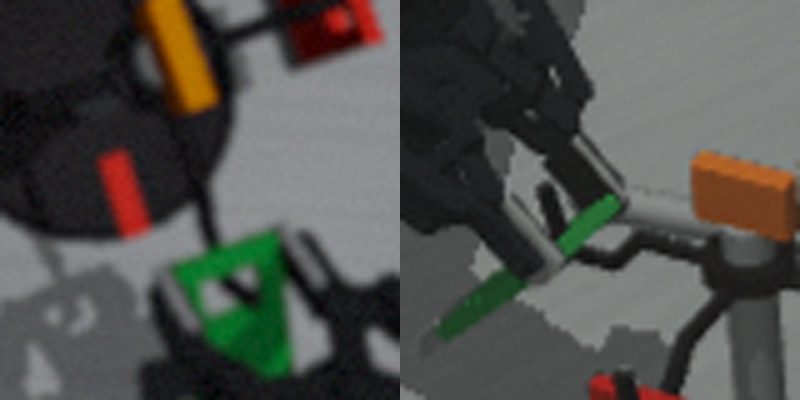

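The hook tip is through the slot with the end bar inboard, and both views agree. I rotate more upright about the end bar.

play_rows:
  moves:
    - [[0.0005,0,0.0002],[0,0.05,0],0]
    - [[0.0005,0,0.0002],[0,0.05,0],0]
    - [[0.0005,0,0.0002],[0,0.05,0],0]
    - [[0.0005,0,0.0002],[0,0.05,0],0]
    - [[0.0005,0,0.0002],[0,0.05,0],0]
    - [[0.0005,0,0.0002],[0,0.05,0],0]
    - [[0.0005,0,0.0002],[0,0.05,0],0]
    - [[0,0,0],[0,0,0],0]
    - [[0,0,0],[0,0,0],0]

```text
clock: 20.1
eef_pos: [523.1, -179.2, 154.9]
tcp_rot: [3.128, -1.099, 0.381]
contact_force: [0.5, 0.0, 0.1]
opening: 0.502
```

```bash
python3 - 2>/dev/null <<'E'
from wp import *
tell("rot",1.1,bar=(83,159))
b=p+R@[4,0,-9];print("bar r",(b[:2]-A)@o,"z",b[2])
E
```

```text
20.1 [ 523.06 -179.19  154.89] [ 3.13 -1.1   0.38] [-0.88  0.49  2.32  1.71  1.02 -1.2 ] [0.53 0.04 0.05] 0.501629693660973
rot [ 523.31 -178.82  151.35] shift [-2.98 -0.27  1.93] turn [0.   0.   0.01]
bar r 83.36011847550915 z 162.5375491966411
```

play_rows:
  moves:
    - [[-0.0013,0,0.0007],[0,0,0],0]
    - [[-0.0013,0,0.0007],[0,0,0],0]
    - [[-0.0009,0,0.0005],[0,0,0],0]
    - [[0,0,0],[0,0,0],0]
    - [[0,0,0],[0,0,0],0]

```text
clock: 20.6
eef_pos: [523.4, -178.9, 151.5]
tcp_rot: [3.125, -1.101, 0.384]
contact_force: [0.7, -1.1, 0.6]
opening: 0.502
```

play_rows:
  moves:
    - [[-0.0009,0,0.0005],[0,0,0],0]
    - [[-0.0009,0,0.0005],[0,0,0],0]
    - [[0,0,0],[0,0,0],0]
    - [[0,0,0],[0,0,0],0]

```text
clock: 21.0
eef_pos: [523.8, -179.0, 150.5]
tcp_rot: [3.124, -1.104, 0.385]
contact_force: [-3.6, -0.6, 9.2]
opening: 0.503
```

It is seated (9 N upward), so I release and back out.

play_rows:
  moves:
    - [[0,0,0],[0,0,0],52]
    - [[0,0,0],[0,0,0],56]
    - [[0,0,0],[0,0,0],62]
    - [[0,0,0],[0,0,0],70]
    - [[0,0,0],[0,0,0],75]
    - [[0,0,0],[0,0,0],75]
    - [[0,0,0],[0,0,0],75]
    - [[0,0,0],[0,0,0],75]

```text
clock: 21.8
eef_pos: [523.3, -178.9, 149.2]
tcp_rot: [3.126, -1.101, 0.383]
contact_force: [0.5, -0.7, -0.6]
opening: 0.748
```

```bash
python3 - 2>/dev/null <<'E'
from wp import *
t=grab_frame("top");s=grab_frame("scene")
im=[cv2.resize(f["pixels"][y0:y0+90,x0:x0+80],(400,450),interpolation=cv2.INTER_CUBIC) for f,(x0,y0) in((t,(375,190)),(s,(185,150)))]
cv2.imwrite("pics/c9.png",np.hstack(im)[:,:,::-1])
E
```

```text
21.8 [ 523.33 -178.88  149.19] [ 3.13 -1.1   0.38] [-0.88  0.5   2.32  1.72  1.03 -1.22] [ 0.52 -0.74 -0.65] 0.7476870268262886
```

View pics/c9.png

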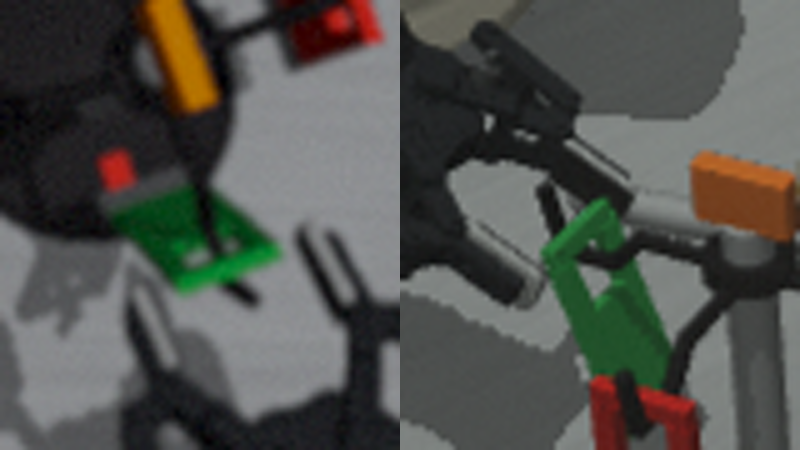

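It is on the hook and mid-swing, clear of the fingers. I retract straight back and let it settle.

play_rows:
  moves:
    - [[0,0,-0.01],[0,0,0],75]
    - [[0,0,-0.02],[0,0,0],75]
    - [[0,0,-0.02],[0,0,0],75]
    - [[0,0,-0.02],[0,0,0],75]
    - [[0,0,-0.02],[0,0,0],75]
    - [[0,0,-0.01],[0,0,0],75]
    - [[0,0,0],[0,0,0],75]
    - [[0,0,0],[0,0,0],75]
    - [[0,0,0],[0,0,0],75]
    - [[0,0,0],[0,0,0],75]
    - [[0,0,0],[0,0,0],75]
    - [[0,0,0],[0,0,0],75]
    - [[0,0,0],[0,0,0],75]
    - [[0,0,0],[0,0,0],75]
    - [[0,0,0],[0,0,0],75]
    - [[0,0,0],[0,0,0],75]
    - [[0,0,0],[0,0,0],75]
    - [[0,0,0],[0,0,0],75]
    - [[0,0,0],[0,0,0],75]
    - [[0,0,0],[0,0,0],75]

```text
clock: 23.9
eef_pos: [440.1, -210.8, 194.5]
tcp_rot: [3.126, -1.101, 0.383]
contact_force: [0.3, 0.2, -0.4]
opening: 0.748
```

play_rows:
  moves:
    - [[0,0,0],[0,0,0],75]
    - [[0,0,0],[0,0,0],75]
    - [[0,0,0],[0,0,0],75]
    - [[0,0,0],[0,0,0],75]
    - [[0,0,0],[0,0,0],75]
    - [[0,0,0],[0,0,0],75]
    - [[0,0,0],[0,0,0],75]
    - [[0,0,0],[0,0,0],75]
    - [[0,0,0],[0,0,0],75]
    - [[0,0,0],[0,0,0],75]
    - [[0,0,0],[0,0,0],75]
    - [[0,0,0],[0,0,0],75]
    - [[0,0,0],[0,0,0],75]
    - [[0,0,0],[0,0,0],75]
    - [[0,0,0],[0,0,0],75]
    - [[0,0,0],[0,0,0],75]
    - [[0,0,0],[0,0,0],75]
    - [[0,0,0],[0,0,0],75]
    - [[0,0,0],[0,0,0],75]
    - [[0,0,0],[0,0,0],75]

```text
clock: 25.9
eef_pos: [440.1, -210.7, 194.5]
tcp_rot: [3.126, -1.101, 0.383]
contact_force: [-0.4, -0.2, -0.1]
opening: 0.749
```

```bash
python3 - 2>/dev/null <<'E'
from wp import *
import cv2
fs=[grab_frame("scene") for _ in range(8)];t=grab_frame("top");s=fs[-1]
for f in fs:
    g=blobs(f,(50,120,40),(75,255,255),(190,170,265,260),20)[0];print(np.array(g[:3]))
k=blobs(t,(8,150,100),(18,255,255),(370,170,440,230))[0];st=blobs(t,(0,150,80),(6,255,255),(385,212,415,245))
c=np.array([on(t,q,216)[:2] for q in cv2.boxPoints(k[3])]);print("knob corners",c)
if st: c=np.array([on(t,q,14)[:2] for q in cv2.boxPoints(st[0][3])]);print("stripe",c)
im=[cv2.resize(f["pixels"][y0:y0+90,x0:x0+80],(400,450),interpolation=cv2.INTER_CUBIC) for f,(x0,y0) in((t,(375,180)),(s,(185,160)))]
cv2.imwrite("pics/c10.png",np.hstack(im)[:,:,::-1])
E
```

```text
25.9 [ 440.07 -210.74  194.49] [ 3.13 -1.1   0.38] [-1.12  0.37  2.35  1.43  1.11 -1.1 ] [-0.41 -0.19 -0.13] 0.7493636212879092
[346.   220.64 211.75]
[349.   220.71 211.66]
[368.   220.98 211.61]
[392.   221.48 212.12]
[409.   222.03 212.15]
[420.   222.15 212.3 ]
[399.   221.77 212.32]
[380.   221.44 212.31]
knob corners [[ 612.49 -137.03]
 [ 617.57 -149.29]
 [ 576.38 -165.49]
 [ 571.36 -153.28]]
stripe [[ 565.08 -153.82]
 [ 570.12 -167.82]
 [ 533.41 -180.59]
 [ 528.41 -166.64]]
```

View pics/c10.png

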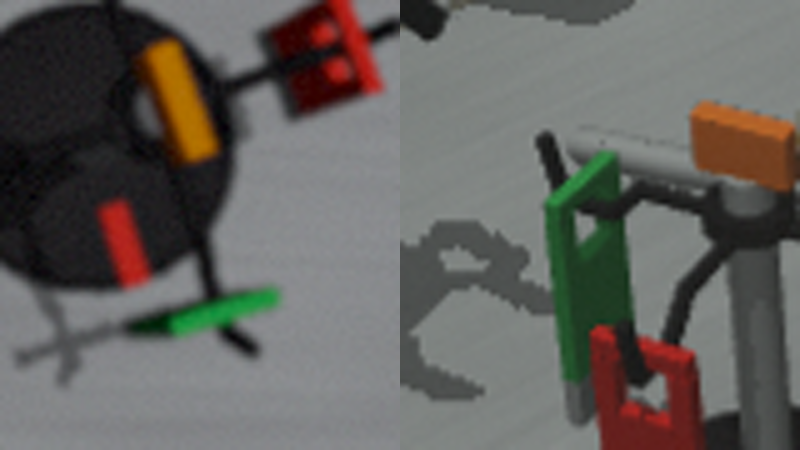

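It hangs on the hook and the carousel is unchanged, but it is still swaying slightly. I wait longer and recheck.

play_rows:
  moves:
    - [[0,0,0],[0,0,0],75]
    - [[0,0,0],[0,0,0],75]
    - [[0,0,0],[0,0,0],75]
    - [[0,0,0],[0,0,0],75]
    - [[0,0,0],[0,0,0],75]
    - [[0,0,0],[0,0,0],75]
    - [[0,0,0],[0,0,0],75]
    - [[0,0,0],[0,0,0],75]
    - [[0,0,0],[0,0,0],75]
    - [[0,0,0],[0,0,0],75]
    - [[0,0,0],[0,0,0],75]
    - [[0,0,0],[0,0,0],75]
    - [[0,0,0],[0,0,0],75]
    - [[0,0,0],[0,0,0],75]
    - [[0,0,0],[0,0,0],75]
    - [[0,0,0],[0,0,0],75]
    - [[0,0,0],[0,0,0],75]
    - [[0,0,0],[0,0,0],75]
    - [[0,0,0],[0,0,0],75]
    - [[0,0,0],[0,0,0],75]

```text
clock: 28.35
eef_pos: [440.1, -210.8, 194.5]
tcp_rot: [3.126, -1.101, 0.383]
contact_force: [0.2, 0.4, -0.2]
opening: 0.748
```

play_rows:
  moves:
    - [[0,0,0],[0,0,0],75]
    - [[0,0,0],[0,0,0],75]
    - [[0,0,0],[0,0,0],75]
    - [[0,0,0],[0,0,0],75]
    - [[0,0,0],[0,0,0],75]
    - [[0,0,0],[0,0,0],75]
    - [[0,0,0],[0,0,0],75]
    - [[0,0,0],[0,0,0],75]
    - [[0,0,0],[0,0,0],75]
    - [[0,0,0],[0,0,0],75]
    - [[0,0,0],[0,0,0],75]
    - [[0,0,0],[0,0,0],75]
    - [[0,0,0],[0,0,0],75]
    - [[0,0,0],[0,0,0],75]
    - [[0,0,0],[0,0,0],75]
    - [[0,0,0],[0,0,0],75]
    - [[0,0,0],[0,0,0],75]
    - [[0,0,0],[0,0,0],75]
    - [[0,0,0],[0,0,0],75]
    - [[0,0,0],[0,0,0],75]

```text
clock: 30.35
eef_pos: [440.1, -210.8, 194.5]
tcp_rot: [3.126, -1.101, 0.383]
contact_force: [0.6, -0.9, 0.7]
opening: 0.752
```

play_rows:
  moves:
    - [[0,0,0],[0,0,0],75]
    - [[0,0,0],[0,0,0],75]
    - [[0,0,0],[0,0,0],75]
    - [[0,0,0],[0,0,0],75]
    - [[0,0,0],[0,0,0],75]
    - [[0,0,0],[0,0,0],75]
    - [[0,0,0],[0,0,0],75]
    - [[0,0,0],[0,0,0],75]
    - [[0,0,0],[0,0,0],75]
    - [[0,0,0],[0,0,0],75]
    - [[0,0,0],[0,0,0],75]
    - [[0,0,0],[0,0,0],75]
    - [[0,0,0],[0,0,0],75]
    - [[0,0,0],[0,0,0],75]
    - [[0,0,0],[0,0,0],75]
    - [[0,0,0],[0,0,0],75]
    - [[0,0,0],[0,0,0],75]
    - [[0,0,0],[0,0,0],75]
    - [[0,0,0],[0,0,0],75]
    - [[0,0,0],[0,0,0],75]

```text
clock: 32.35
eef_pos: [440.1, -210.8, 194.5]
tcp_rot: [3.126, -1.101, 0.383]
contact_force: [0.3, 0.4, 0.7]
opening: 0.75
```

```bash
python3 - 2>/dev/null <<'E'
from wp import *
for _ in range(16):
    f=grab_frame("scene");g=blobs(f,(50,120,40),(75,255,255),(190,170,265,260),20)[0];print(np.array(g[:3]),end=" ")
t=grab_frame("top")
for n,lo,hi,b,z in(("jar",(0,0,0),(180,255,70),(318,168,345,196),70),("cap",(0,0,150),(180,60,255),(300,112,325,132),170)):
    print(n,on(t,blobs(t,lo,hi,b)[0][1:3],z))
E
```

```text
32.35 [ 440.08 -210.77  194.5 ] [ 3.13 -1.1   0.38] [-1.12  0.37  2.35  1.43  1.11 -1.1 ] [0.25 0.36 0.73] 0.7498416037048845
[393.   221.48 212.36] [397.   221.54 212.09] [399.   221.64 212.03] [399.   221.49 212.46] [393.   221.48 212.26] [383.  221.4 212.4] [392.   221.48 212.22] [397.   221.43 212.05] [389.   221.55 212.14] [396.   221.45 212.18] [399.   221.53 212.36] [394.   221.49 212.1 ] [389.   221.59 212.31] [385.   221.57 212.22] [395.   221.48 212.31] [386.   221.51 212.32] jar [642.34  -2.88  70.  ]
cap [750.71  38.47 170.  ]
```

The sway has stopped (the centroid is steady to 0.1 px) and the jar and bottle have not moved. Handing in.

```bash
python3 -c "
from rig import *
print(sign_off())"
```

```text
the job is handed in; nothing more can be done
None
```

The green scraper is hanging by its slot on the formerly empty hook, and the job was handed in at about 33 s of the 69 s allowed. `sign_off()` gives no verdict, so the checks below are my own.

**What I did:** I turned the carousel by its knob by about -0.80 rad. I then pressed the blade end down to the stop (about 25 N) and gripped the raised end across its width. Finally I lowered the slot over the hook tip, tilted the scraper more upright, let go and backed the gripper away.

**Last checks:**
- **Scraper:** it hangs upright in both views. Its image centroid stayed steady to about 0.1 px over 0.8 s, so the sway has stopped.
- **Carousel:** the hook is about 0.05 rad from the stripe by image measurement, against a limit of 0.22, and it did not move during the hanging.
- **Bottle and jar:** both measured within 1 mm of where they started.
- **Robot:** the gripper is about 90 mm clear of the hook, and the force reading is only noise.

**Disagreements:** in the hand, the scraper sat about 3 mm farther from the palm than I had modelled, which was well within the slot's clearance. I also did not measure the end bar's distance to the hook seat directly after release, only judged it from the pictures.

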